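# Shift the kitchen machine into low gear for the pasta roller

### The arm

A 6-joint arm with a two-finger parallel gripper is mounted at the origin on the work surface. World frame = base frame: x ahead of the robot, y to its left, z up, the work surface at z = 0. Lengths are in m, angles in rad, forces in N, time in s.
With the tool pointing down it reaches from about 0.325 to 0.775 m from the base axis. Payload 5.5 kg.
Tool frame: the origin (TCP) lies midway between the tips of the shut fingers; the grasp point (between the pads) lies 19 mm behind it; z points along the fingers, y is the line along which they close (so a half turn about z gives the same grasp; the last joint's range is limited). The gripper opens to 85 mm and grips with 20 to 120 N. Pads are 22 mm wide; open, the fingers measure 114 mm over their backs; the gripper's body (76 mm by 85 mm) begins 54 mm behind the grasp point. The pads swing forward as they close: fully open they stand 13 mm farther back than shut.
Start: joints at [-1.26, 0.091, 1.231, -0, 1.82, -0.057], TCP at [0.216, -0.56, 0.205] pointing down, gripper open.
Joint ranges: [-2.87, 2.87], [-0.86, 2.18], [0.17, 2.46], [-1.51, 4.65], [0.06, 2.69], [-2.65, 2.65]. Speed limits (rad/s): [2.57, 2.57, 3.01, 3.14, 3.14, 3.14].

### API

Orientations are given as a rotation vector (axis times angle).
In Python, from station import sense, grab_frame, close_job gives the robot as it stands. The module is installed in compiled form; this text tells all that it offers.
- The arm moves only by the tool servo_tool, never from a script. Its argument "plan" is a list of rows, each a list of 5 numbers: the closure in counts, from 0 (fully open) to 255 (shut), then the shift along the tool's x, y, z in mm, then the turn about the tool's z in rad. In form: [[jaw, x, y, z, yaw], ...]. A call has 1 to 5 rows; each row is the pose to reach, as a shift and turn from the pose commanded when the call began, along the tool's axes at that moment; what a row does not reach only later rows make up. A row lasts 1/12 s, in which the tool goes at most 41.7 mm and 7.16 degrees, less where a joint would pass 70% of its speed; a pose out of reach is approached as far as the arm can. A call with a gripper value outside its range is refused whole. The fingers move at their own pace and stop on an object; the grip force is fixed at half the most. Time passes only in rows, so rows that repeat a pose let the fingers close. It gives the time, the measured TCP pose, the force, the opening and the grip force at its end, in the units of the state.
- sense(): the state, without advancing time (a new reading comes with each control period).
- grab_frame(name): name is "side" or "top"; returns a dict with "frame" (384x512x3 uint8, red, green, blue), "camera_matrix" (3x3 intrinsics, pixels), "k1" (the pictures are not rectified: a ray, as slopes to the right and down, at radius r is drawn at 1 + k1 r^2 times it, then the intrinsics apply), "rvec" (rotation vector, rad) and "tvec" (3), from world to camera coordinates, as OpenCV has them. Camera axes: x right, y down, z forward; pixel columns grow to the right and rows downward; lengths in m; the calibration is good to about 2 mm. A picture is of the moment at which its call begins. There is no depth.
- close_job(): hands the job in; it is judged then, once.
The state is a dict: "time_s": time; "q": joint angles; "qd": joint speeds; "effort": joint torques, N m; "tool_pos": TCP position; "eef_rot": TCP orientation; "force": force on the tool from outside, world axes, zero at the start; "torque": the same for the moment, N m; "gripper_width": finger opening in m; "grip_force": force on a finger pad.
Only numpy, scipy, OpenCV 4.12 (cv2) and the standard library are available. Lean on these libraries where they do the work, as an engineer would, in place of code of your own. Each camera call takes 0.05 s, during which the arm holds its last target. There are 200 camera calls.

### The job

The kitchen machine on the counter is parked, its gear lever standing in the short middle notch of the H-shaped gate. With the fingertips push the lever out of the notch, along the cross channel and fully home into the low-gear slot for the pasta roller: the slot at the machine's front (the end with the round dial), on the side where the roller is mounted. Only push the lever, gently and without gripping it, enter no other slot, and leave everything else standing where it is.

Things in the scene. Friction and masses are not known exactly. Their poses are not given: they have to be found in the camera images.
- machine: white low motor base of the kitchen machine, fixed to the counter, 250 (x) x 180 (y) x 105 mm high; origin at the centre of its underside, z up. Its front end, which bears a round steel dial 40 mm wide (top 111 mm above the counter), is at -x of its own frame and roughly faces the robot. A steel gate plate 104 x 104 mm is on top, centred over the origin.
- gate_centre (a point): centre of the gate plate's top face, 105 mm above the counter; axes as the machine's. Slots 17 mm wide: a cross channel along y through the centre, and at each end of it (columns at y = +29 and -29 mm) a low-gear slot to the front (-x) and a high-gear slot to the back (+x), each ending 34 mm from the channel's middle line. Slot mouths have rounded corners.
- park_notch (a point): front end of the short park notch, on the plate's top face: the notch leaves the middle of the cross channel to the front only and ends here, 24 mm before the gate's centre. Behind the middle of the channel the plate is solid and stops the lever.
- pivot (a point): pivot of the lever, hidden inside the machine, 20 mm above the counter, straight below the gate's centre
- lever_grip (a point): a point on the axis of the lever's black plastic grip, 145 mm from the pivot; upright it is 165 mm above the counter. The grip is round, 18 to 29 mm in diameter, and spans 118 to 170 mm from the pivot; below it is a steel stem 10 mm in diameter. With cross = c and fore = f it lies at 145 mm * (sin f, cos f * sin c, cos f * cos c) from the pivot in the machine's frame.
- lever_top (a point): the centre of the top end of the lever's grip, 170 mm from the pivot. The ends of the slots are hard steel stops. Pushes of up to 10 N are plenty; 35 N between fingers and lever is rough.
- fore (a joint): lean of the lever along the machine's x, rad: 0 in the cross channel (play of about 0.05 either way), positive to the machine's back (+x), negative to its front. Fully home in a low-gear slot it reads about -0.34, in the park notch down to about -0.22. The lever stays where it is left; moving it takes about 2 N at the grip.
- cross (a joint): lean of the lever along the machine's y, rad: 0 upright in the middle, positive to the machine's +y side, negative to its -y side. The columns of the slots lie at +0.33 and -0.33, the ends of the cross channel (flush with the slots' outer walls) at about +0.37 and -0.37. About 2 N at the grip moves it.
- roller: pasta roller attachment, fixed: two parallel shiny metal rollers 40 mm in diameter lying side by side between two upright steel end plates, 100 x 170 x 105 mm high; origin at the centre of its underside. It stands against the machine's +y or its -y side, its origin 190 mm from the machine's; which side changes.
- mincer: mincer attachment, fixed, on the machine's other side: a lying steel drum 72 mm in diameter and 150 mm long with an upright feed tube 52 mm wide in its middle, 125 mm high; origin at the centre of its underside
- mug: white mug, 76 mm wide, 90 mm high, standing in front of the machine; loose, not to be disturbed; origin under its centre
- mill: dark wooden pepper mill, 54 mm wide, 130 mm high, behind the machine; loose, not to be disturbed; origin under its centre
- jar: glass jar with a steel cap, 72 mm wide, 100 mm high, behind the machine; loose, not to be disturbed; origin under its centre
- fruit_bowl: dark bowl heaped with fruit, 230 mm wide, 135 mm high; loose, not to be disturbed; origin under its centre
- canister: white ceramic canister, 100 mm wide, 130 mm high; loose, not to be disturbed; origin under its centre
- mixing_bowl: steel mixing bowl, 150 mm wide, 80 mm high; loose, not to be disturbed; origin under its centre
- spatula: spatula lying on a wooden board; loose, not to be disturbed; origin at its middle
Not all that is in view belongs to the job. What is shaped like the roller but blue is not meant.

How it is judged:
By the outcome, as a careful person would: the job done as asked, in the order asked, and still so for the second after the job is handed in, with the robot touching nothing.
It also fails if it takes over 61 s, if anything falls off the work surface, if the arm or the gripper's body presses on something with over 40 N, if the wrist force passes 120 N, or if a joint passes its speed limit or range.

## Working session

There is one attempt and no reset: what is moved stays moved. The work goes in short steps, Python scripts to look and compute and a tool call to move; the robot and the scene stay as the last step left them, time stands still between calls to the robot, and variables do not carry over. Pictures are saved under pics/ and viewed, at most 10 in all, crops included, and the job is handed in when it is done.

Besides the shell and the picture viewer there is one more tool, called after ">>>" as name(argument=value, ...) on one line, values as JSON. servo_tool: Moves the arm, as the interface text tells. Its arguments: {"type":"object","properties":{"plan":{"type":"array","items":{"type":"array","items":{"type":"number"}}}},"required":["plan"]}

```bash
mkdir -p pics; cat > h.py <<'E'
import numpy as np, cv2
from station import sense, grab_frame, close_job
def ray(f,u,v):
    K=f["camera_matrix"];p=np.array([(u-K[0,2])/K[0,0],(v-K[1,2])/K[1,1]])
    q=cv2.undistortPoints(np.array([[p]],float),np.eye(3),np.array([f["k1"],0,0,0,0.]))[0,0]
    R=cv2.Rodrigues(np.array(f["rvec"],float))[0];t=np.array(f["tvec"],float).ravel()
    d=R.T@np.array([q[0],q[1],1]);return -R.T@t,d/np.linalg.norm(d)
def onz(f,u,v,z):
    c,d=ray(f,u,v);return c+d*(z-c[2])/d[2]
def tri(r1,r2):
    A=np.zeros((3,3));b=np.zeros(3)
    for c,d in (r1,r2):
        M=np.eye(3)-np.outer(d,d);A+=M;b+=M@c
    x=np.linalg.solve(A,b);return x,[np.linalg.norm((np.eye(3)-np.outer(d,d))@(x-c)) for c,d in(r1,r2)]
def proj(f,P):
    R=cv2.Rodrigues(np.array(f["rvec"],float))[0];c=R@np.array(P)+np.array(f["tvec"],float).ravel()
    s=c[:2]/c[2];s=s*(1+f["k1"]*(s@s));K=f["camera_matrix"];return s*[K[0,0],K[1,1]]+[K[0,2],K[1,2]]
def snap(n,fn,box=None,sc=1.5):
    f=grab_frame(n);im=f["frame"][:,:,::-1]
    if box: im=im[box[1]:box[3],box[0]:box[2]]
    cv2.imwrite("pics/"+fn,cv2.resize(np.ascontiguousarray(im),None,fx=sc,fy=sc,interpolation=cv2.INTER_CUBIC))
    np.save("pics/"+fn[:-4]+".npy",f,allow_pickle=True);return f
E
python3 - <<'E'
from h import *
for n in("top","side"):
    f=snap(n,n+"0.png");print(n,f["k1"],-cv2.Rodrigues(np.array(f["rvec"],float))[0].T@np.array(f["tvec"]).ravel())
print(sense())
E
```

```text
top -0.09669113836530303 [ 0.40567147 -0.0396671   1.67721742]
side 0.013204570557129045 [-0.00649384 -1.02964032  1.38389701]
{'time_s': 0.1, 'q': array([-1.25969241e+00,  9.18140147e-02,  1.23174636e+00,  1.82764616e-05,
        1.81985337e+00, -5.67056515e-02]), 'qd': array([ 0.00055543, -0.00033759, -0.00211262,  0.00207247,  0.00170491,
        0.00179479]), 'effort': array([ 2.68705284e-03, -4.60216856e+01, -4.19218683e+01, -4.89479220e-06,
        1.06441736e-02, -3.23846029e-05]), 'tool_pos': array([ 0.21564945, -0.55957369,  0.20375658]), 'eef_rot': array([-3.08683693e+00, -5.74178908e-01,  3.35083543e-04]), 'force': array([-0.46675434, -0.61308228,  0.19681841]), 'torque': array([ 0.03542454, -0.05341536, -0.03359056]), 'grip_force': 0.0, 'gripper_width': 0.08554426796918442}
```

View pics/top0.png

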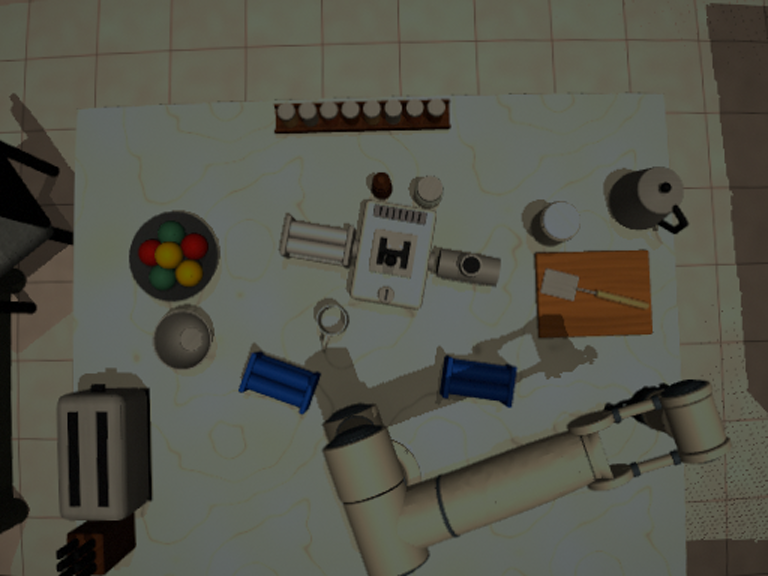

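View pics/side0.png

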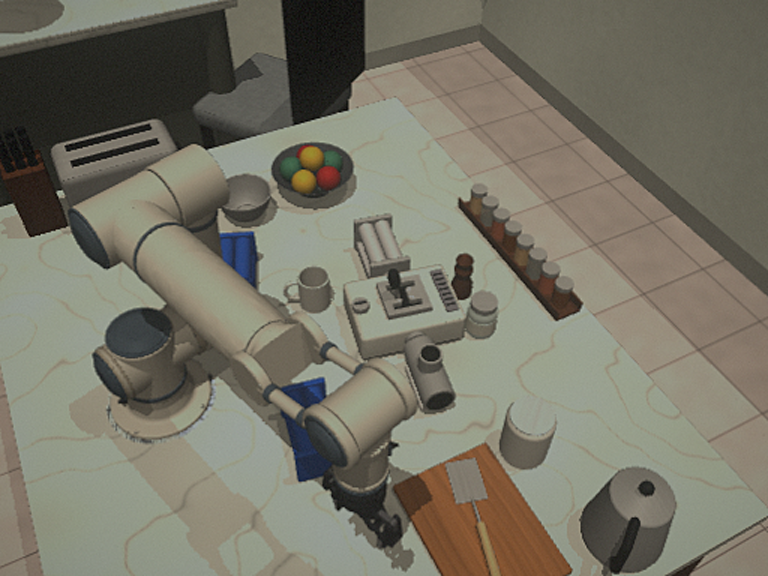

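The top view (up is +x, left is +y) shows the machine at about (395,255), with its dial at (386,294) toward the robot. The shiny roller is on the left (+y) at (318,240), the mincer on the right and the mug at (331,318). The side view agrees, so the target is the front slot on +y.

```bash
python3 - <<'E'
from h import *
a=cv2.imread("pics/top0.png");ims=[]
for n,b in(("top",(180,118,300,218)),("side",(222,170,322,250))):
    f=np.load(f"pics/{n}0.npy",allow_pickle=True).item();im=f["frame"][b[1]:b[3],b[0]:b[2],::-1]
    im=cv2.convertScaleAbs(np.ascontiguousarray(im),alpha=1.6)
    cv2.imwrite(f"pics/{n}crop.png",cv2.resize(im,None,fx=6,fy=6,interpolation=cv2.INTER_CUBIC))
E
```

```text
(no output)
```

View pics/topcrop.png

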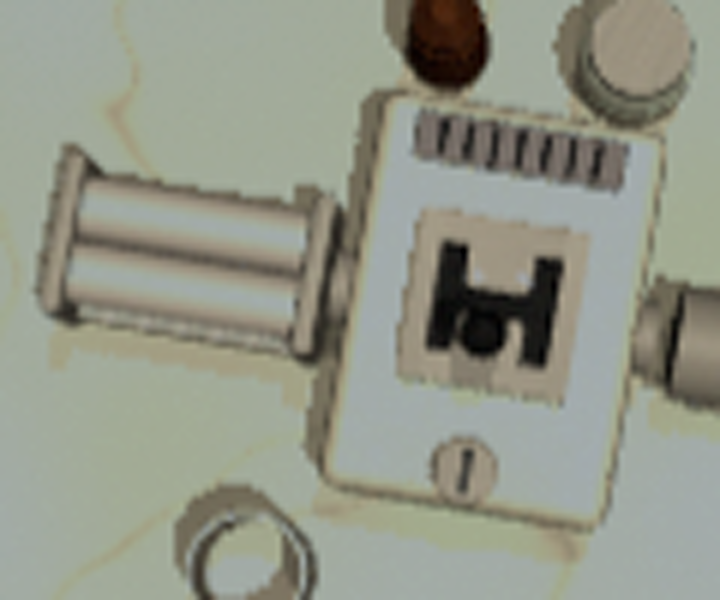

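View pics/sidecrop.png

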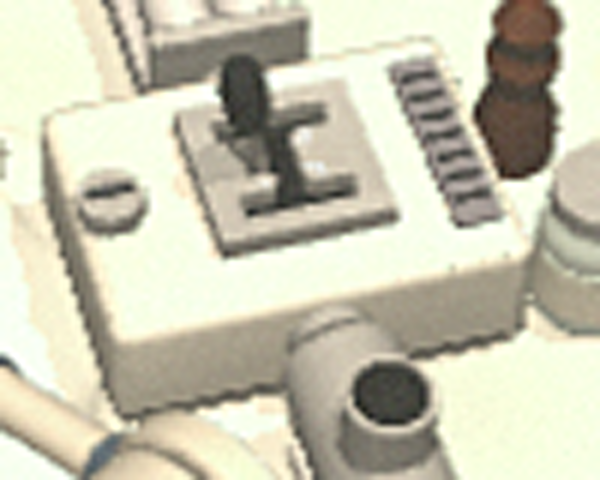

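The crops show the gate plate with top-crop corners (423,207), (592,233), (562,405) and (397,374), and the dial at (463,470). The lever grip, at (487,330), leans into the park notch. In the side crop the grip runs from (243,62) to (245,130).

```bash
cat >> h.py <<'E'
def cp(n,u,v):
    o={"top":(180,118),"side":(222,170)}[n];return (u+.5)/6-.5+o[0],(v+.5)/6-.5+o[1]
E
python3 - <<'E'
from h import *
T=np.load("pics/top0.npy",allow_pickle=True).item();S=np.load("pics/side0.npy",allow_pickle=True).item()
c=[onz(T,*cp("top",*p),.105) for p in((423,207),(592,233),(562,405),(397,374))]
g=np.mean(c,0);xa=(c[0]+c[1]-c[2]-c[3])/2;ya=(c[0]+c[3]-c[1]-c[2])/2
print("gate",g,np.linalg.norm(xa),np.linalg.norm(ya),np.arctan2(xa[1],xa[0]),np.arctan2(-ya[0],ya[1]))
d=onz(T,*cp("top",463,470),.111);v=g-d;print("dial",d,np.arctan2(v[1],v[0]),np.linalg.norm(v[:2]))
# body top outline corners
b=[onz(T,*cp("top",*p),.105) for p in((388,93),(664,135),(604,530),(325,484))]
x2=b[0]+b[1]-b[2]-b[3];print("body",np.mean(b,0),np.arctan2(x2[1],x2[0]),np.linalg.norm(x2)/2)
cs=[onz(S,*cp("side",*p),.105) for p in((176,118),(345,80),(398,214),(228,254))]
print("gate side",np.mean(cs,0))
print("grip",tri(ray(T,*cp("top",487,330)),ray(S,*cp("side",244,92))))
th=np.arctan2(xa[1],xa[0])
for n,P in(("mug",onz(T,*cp("top",253,558),.09)),("mincer tube",onz(T,314,177,.125)),("mill",onz(T,*cp("top",447,25),.13)),("jar",onz(T,*cp("top",641,45),.1))):
    r=P-g;print(n,P,r[:2]@[np.cos(th),np.sin(th)],r[:2]@[-np.sin(th),np.cos(th)])
E
```

```text
gate [ 0.56895525 -0.05216008  0.105     ] 0.10506002282452556 0.10310089415142132 -0.1908936303160542 -0.19729805883329707
dial [ 0.46854997 -0.03090793  0.111     ] -0.208584997888421 0.10262979201179433
body [ 0.56601065 -0.0532089   0.105     ] -0.18251391650992121 0.2433425428935343
gate side [ 0.56650098 -0.05565279  0.105     ]
grip (array([ 0.54505622, -0.04634785,  0.16800648]), [np.float64(0.0027362381658046124), np.float64(0.0027362381658048354)])
mug [0.41915965 0.09885017 0.09      ] -0.1757267089612074 0.11984548672054346
mincer tube [ 0.53040655 -0.23910563  0.125     ] -0.002378094401034116 -0.19086379142614177
mill [ 0.73690399 -0.02861802  0.13      ] 0.1604311766728898 0.05498040362858903
jar [ 0.72762636 -0.14750715  0.1       ] 0.17387966900195279 -0.06350941968583552
```

```bash
cat > go.py <<'E'
import sys
from h import *
G=np.array([.568,-.0535]);th=-.192
ex=np.array([np.cos(th),np.sin(th),0]);ey=np.array([-np.sin(th),np.cos(th),0])
def status():
    s=sense();R=cv2.Rodrigues(s["eef_rot"])[0];p=s["tool_pos"];r=p-np.array([*G,0])
    print("t %.2f machine xy mm %.1f %.1f z %.1f F(m) %.1f %.1f %.1f grip w %.3f"%(s["time_s"],r@ex*1e3,r@ey*1e3,p[2]*1e3,s["force"]@ex,s["force"]@ey,s["force"][2],s["gripper_width"]))
    yaw=np.arctan2(R[1,0],R[0,0]);print("q",s["q"].round(2),"yaw turn to machine x:",round(yaw-th,3))
    return p,R
if __name__=="__main__":
    p,R=status();a=[float(v)/1e3 for v in sys.argv[1:4]]
    if a: print("shift mm",(R.T@(np.array([*G,0])+a[0]*ex+a[1]*ey+[0,0,a[2]]-p)*1e3).round(1))
E
python3 go.py -90 0 205
```

```text
t 0.10 machine xy mm -249.3 -564.0 z 203.8 F(m) -0.3 -0.7 0.2 grip w 0.086
q [-1.26  0.09  1.23  0.    1.82 -0.06] yaw turn to machine x: 0.56
shift mm [ 434.5 -393.3   -0.5]
```

>>> servo_tool(plan=[[255,29,-26,0,0],[255,58,-52,0,0],[255,87,-78,0,0],[255,116,-104,0,0],[255,145,-131,0,0]])

```text
time_s: 0.52
tool_pos: [0.3042, -0.3838, 0.2041]
eef_rot: [-3.088, -0.573, 0.0]
force: [0.6, 1.2, 0.0]
gripper_width: 0.0254
grip_force: 0.0
```

>>> servo_tool(plan=[[255,29,-26,0,0],[255,58,-52,0,0],[255,87,-78,0,0],[255,116,-104,0,0],[255,145,-131,0,0]])

```text
time_s: 0.93
tool_pos: [0.3924, -0.2093, 0.2044]
eef_rot: [-3.089, -0.574, 0.0]
force: [0.6, -0.6, -0.1]
gripper_width: 0.0003
grip_force: 0.0
```

>>> servo_tool(plan=[[255,29,-26,0,0.11],[255,58,-52,0,0.22],[255,87,-78,0,0.33],[255,116,-104,0,0.44],[255,144,-131,0,0.56]])

```text
time_s: 1.35
tool_pos: [0.4734, -0.0495, 0.2045]
eef_rot: [3.131, -0.256, -0.0]
force: [0.3, -0.4, 0.3]
gripper_width: -0.0001
grip_force: 0.0
```

```bash
python3 go.py -80 0 145
```

```text
t 1.35 machine xy mm -93.7 -14.2 z 204.5 F(m) 0.4 -0.3 0.3 grip w -0.000
q [-0.18 -0.24  1.55 -0.    1.84  1.56] yaw turn to machine x: 0.029
shift mm [ 14.1 -13.8  59.5]
```

>>> servo_tool(plan=[[255,3,-5,20,0.01],[255,6,-14,40,0.03],[255,7,-14,59,0.03],[255,7,-14,59,0.03],[255,7,-14,59,0.03]])

```text
time_s: 1.77
tool_pos: [0.4812, -0.0384, 0.1446]
eef_rot: [-3.128, 0.294, 0.005]
force: [-0.1, -0.0, -0.4]
gripper_width: -0.0
grip_force: 0.0
```

```bash
python3 go.py -65 0 145
```

```text
t 1.77 machine xy mm -88.1 -1.7 z 144.6 F(m) -0.1 -0.0 -0.4 grip w -0.000
q [-0.15 -0.23  1.64 -0.    1.73  1.61] yaw turn to machine x: 0.005
shift mm [23.1 -1.6 -0.5]
```

Approach and push slowly toward +x.

>>> servo_tool(plan=[[255,6,-1,0,0],[255,12,-1,0,0],[255,18,-2,0,0],[255,22,-2,0,0],[255,26,-2,0,0]])

```text
time_s: 2.18
tool_pos: [0.5089, -0.0418, 0.1464]
eef_rot: [3.128, -0.295, 0.001]
force: [-0.3, -0.2, -0.7]
gripper_width: -0.0001
grip_force: 0.0
```

>>> servo_tool(plan=[[255,4,0,0,0],[255,8,0,0,0],[255,12,0,0,0],[255,15,0,0,0],[255,18,0,0,0]])

```text
time_s: 2.6
tool_pos: [0.5257, -0.0448, 0.1461]
eef_rot: [-3.128, 0.294, 0.001]
force: [-2.4, 1.1, 2.3]
gripper_width: -0.0001
grip_force: 1.4
```

```bash
python3 go.py -28 0 145; python3 - <<'E'
from h import *
snap("top","t1.png",(200,128,280,198),5);snap("side","s1.png",(222,150,312,230),5)
a=cv2.imread("pics/t1.png");b=cv2.imread("pics/s1.png")
b=cv2.resize(b,None,fx=350/400,fy=350/400);cv2.imwrite("pics/ts1.png",cv2.convertScaleAbs(np.hstack([a,b]),alpha=1.6))
E
```

```text
t 2.60 machine xy mm -43.2 0.5 z 146.1 F(m) -2.5 0.6 2.3 grip w -0.000
q [-0.15 -0.11  1.53  0.    1.72  1.61] yaw turn to machine x: 0.004
shift mm [15.2  0.5  1.1]
```

View pics/ts1.png

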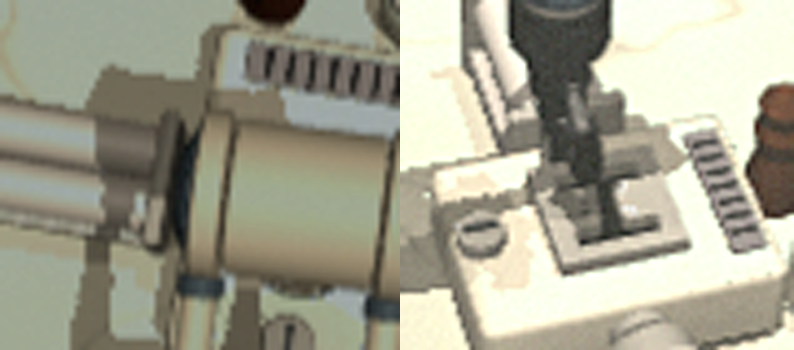

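The top view is blocked by the arm. In the side view the fingertips are over the gate's front part at about (590,160), and the 2.5 N contact force shows that the lever is moving. I'll push on until the back stop.

>>> servo_tool(plan=[[255,3,0,0,0],[255,6,0,0,0],[255,9,0,0,0],[255,12,0,0,0],[255,12,0,0,0]])

```text
time_s: 3.12
tool_pos: [0.538, -0.0471, 0.1458]
eef_rot: [-3.128, 0.294, -0.0]
force: [-2.0, 0.4, 2.0]
gripper_width: -0.0004
grip_force: 1.1
```

>>> servo_tool(plan=[[255,1.5,0,0,0],[255,3,0,0,0],[255,4.5,0,0,0],[255,4.5,0,0,0]])

```text
time_s: 3.45
tool_pos: [0.5421, -0.0479, 0.1457]
eef_rot: [-3.128, 0.294, -0.0]
force: [-1.4, 0.8, 1.6]
gripper_width: 0.0002
grip_force: 1.2
```

```bash
python3 go.py -22 0 145
```

```text
t 3.45 machine xy mm -26.5 0.5 z 145.7 F(m) -1.5 0.5 1.6 grip w 0.000
q [-0.15 -0.06  1.49  0.    1.71  1.61] yaw turn to machine x: 0.004
shift mm [4.5 0.5 0.7]
```

>>> servo_tool(plan=[[255,1,0,0,0],[255,2,0,0,0],[255,3,0,0,0],[255,3,0,0,0]])

```text
time_s: 3.78
tool_pos: [0.545, -0.0485, 0.1458]
eef_rot: [3.128, -0.294, 0.0]
force: [-2.3, 0.8, 2.3]
gripper_width: -0.0001
grip_force: 1.2
```

```bash
python3 go.py -22 0 145
```

```text
t 3.78 machine xy mm -23.5 0.5 z 145.8 F(m) -2.4 0.4 2.3 grip w -0.000
q [-0.15 -0.06  1.48  0.    1.71  1.61] yaw turn to machine x: 0.004
shift mm [1.5 0.5 0.8]
```

>>> servo_tool(plan=[[255,-20,0,0,0],[255,-40,0,0,0],[255,-60,30,0,0],[255,-75,65,0,0],[255,-75,100,0,0]])

```text
time_s: 4.2
tool_pos: [0.4509, -0.1327, 0.1459]
eef_rot: [3.128, -0.291, 0.001]
force: [0.0, -0.3, -1.1]
gripper_width: 0.0002
grip_force: 0.0
```

```bash
python3 go.py 0 -60 145; python3 - <<'E'
from h import *
snap("top","t2.png",(200,128,280,198),5);snap("side","s2.png",(222,150,312,230),5)
a=cv2.imread("pics/t2.png");b=cv2.imread("pics/s2.png")
b=cv2.resize(b,None,fx=350/400,fy=350/400);cv2.imwrite("pics/ts2.png",cv2.convertScaleAbs(np.hstack([a,b]),alpha=1.6))
E
```

```text
t 4.20 machine xy mm -99.8 -100.1 z 145.9 F(m) 0.1 -0.3 -1.1 grip w 0.000
q [-0.36 -0.27  1.67 -0.    1.74  1.4 ] yaw turn to machine x: 0.007
shift mm [100.1 -39.4   0.9]
```

View pics/ts2.png

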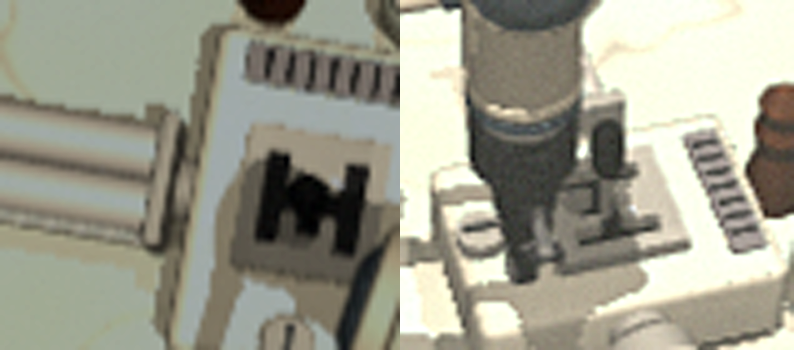

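The lever top is at (309,193) in the top crop, now in the channel's middle. In the side crop it stands upright at (608,147).

```bash
python3 - <<'E'
from go import *
T=np.load("pics/t2.npy",allow_pickle=True).item();S=np.load("pics/s2.npy",allow_pickle=True).item()
uT=((309.5)/5-.5+200,(193.5)/5-.5+128)
k=5*350/400;uS=((208.5)/k-.5+222,(147.5)/k-.5+150)
for z in(.165,.18):
    P=onz(T,*uT,z)-[*G,0];print(z,P@ex,P@ey)
print(tri(ray(T,*uT),ray(S,*uS))[0]-[*G,0])
for f in(-.05,0,.05):
    p=np.array([*G,.02])+145e-3*(np.sin(f)*ex+np.cos(f)*np.array([0,0,1]));a=proj(T,p);b=proj(S,p)
    print(f,(a+.5-[200,128])*5-.5,(b+.5-[222,150])*k-.5+[400,0])
E
```

```text
0.165 0.0016619553331656206 0.0035144531163257076
0.18 3.8704050960697726e-05 0.0033070257878575295
[0.00030768 0.00387572 0.1683355 ]
-0.05 [311.8637531  206.29108106] [603.1160034  155.20032975]
0 [313.5497285  196.13653484] [612.19047626 153.20895976]
0.05 [315.23127957 186.04488643] [621.23176405 151.54313853]
```

>>> servo_tool(plan=[[255,35,0,0,0],[255,70,-5,0,-0.005],[255,100,-25,0,-0.01],[255,101,-40,0,-0.01],[255,101,-48,0,-0.01]])

```text
time_s: 4.72
tool_pos: [0.5619, -0.1026, 0.1436]
eef_rot: [-3.128, 0.277, 0.005]
force: [-0.3, 0.4, 0.3]
gripper_width: -0.0002
grip_force: 0.0
```

>>> servo_tool(plan=[[255,0,-4,0,0],[255,0,-8,0,0],[255,0,-12,0,0],[255,0,-16,0,0],[255,0,-20,0,0]])

```text
time_s: 5.13
tool_pos: [0.564, -0.0847, 0.1464]
eef_rot: [3.129, -0.28, 0.002]
force: [0.2, -0.5, 0.3]
gripper_width: -0.0001
grip_force: 0.0
```

```bash
python3 go.py 0 -20 145
```

```text
t 5.13 machine xy mm 2.0 -31.4 z 146.4 F(m) 0.3 -0.4 0.3 grip w -0.000
q [-0.21  0.01  1.42 -0.    1.71  1.54] yaw turn to machine x: 0.014
shift mm [ -1.9 -11.4   1.4]
```

>>> servo_tool(plan=[[255,-0.5,-4,0,0.005],[255,-1,-8,0,0.014],[255,-1.5,-12,0,0.014],[255,-2,-16,0,0.014],[255,-2,-20,0,0.014]])

```text
time_s: 5.55
tool_pos: [0.566, -0.0648, 0.1461]
eef_rot: [3.126, -0.301, 0.001]
force: [0.1, -2.1, 0.6]
gripper_width: -0.0
grip_force: 1.0
```

>>> servo_tool(plan=[[255,0,-4,0,0],[255,0,-8,0,0],[255,0,-12,0,0],[255,0,-15,0,0],[255,0,-18,0,0]])

```text
time_s: 5.97
tool_pos: [0.5692, -0.0467, 0.1456]
eef_rot: [3.127, -0.3, -0.001]
force: [0.1, -1.0, 0.5]
gripper_width: 0.0001
grip_force: 0.7
```

```bash
python3 go.py 0 20 145
```

```text
t 5.97 machine xy mm -0.1 7.0 z 145.6 F(m) 0.3 -0.9 0.5 grip w 0.000
q [-0.14  0.01  1.42 -0.    1.71  1.62] yaw turn to machine x: 0.0
shift mm [  0.1 -13.    0.6]
```

Moving steadily. I'll continue in smaller steps toward the channel's end.

>>> servo_tool(plan=[[255,0,-2.5,0,0],[255,0,-5,0,0],[255,0,-7.5,0,0],[255,0,-10,0,0],[255,0,-10,0,0]])

```text
time_s: 6.38
tool_pos: [0.5711, -0.0367, 0.1457]
eef_rot: [-3.127, 0.3, 0.0]
force: [0.4, -0.7, -0.6]
gripper_width: -0.0002
grip_force: 0.5
```

>>> servo_tool(plan=[[255,0,-1.5,0,0],[255,0,-3,0,0],[255,0,-4,0,0],[255,0,-4,0,0]])

```text
time_s: 6.72
tool_pos: [0.5719, -0.0331, 0.1458]
eef_rot: [-3.127, 0.3, 0.0]
force: [-0.5, -2.5, -0.3]
gripper_width: 0.0001
grip_force: 0.6
```

```bash
python3 go.py 0 24 145
```

```text
t 6.72 machine xy mm -0.1 20.8 z 145.8 F(m) -0.0 -2.6 -0.3 grip w 0.000
q [-0.12  0.01  1.41  0.    1.71  1.65] yaw turn to machine x: 0.0
shift mm [ 0.1 -3.2  0.8]
```

>>> servo_tool(plan=[[255,0,-1,0,0],[255,0,-2,0,0],[255,0,-2,0,0]])

```text
time_s: 6.97
tool_pos: [0.5723, -0.0311, 0.1458]
eef_rot: [-3.127, 0.3, -0.0]
force: [-0.2, -1.8, 0.0]
gripper_width: -0.0002
grip_force: 0.6
```

>>> servo_tool(plan=[[255,0,-1,0,0],[255,0,-2,0,0],[255,0,-2,0,0]])

```text
time_s: 7.22
tool_pos: [0.5727, -0.0292, 0.1458]
eef_rot: [-3.127, 0.301, -0.0]
force: [-0.1, -1.1, 0.4]
gripper_width: -0.0
grip_force: 0.6
```

>>> servo_tool(plan=[[255,0,-1,0,0],[255,0,-2,0,0],[255,0,-2,0,0]])

```text
time_s: 7.47
tool_pos: [0.5731, -0.0272, 0.1458]
eef_rot: [-3.127, 0.3, -0.0]
force: [-0.5, -1.9, 0.2]
gripper_width: -0.0002
grip_force: 0.6
```

>>> servo_tool(plan=[[255,0,-1,0,0],[255,0,-2,0,0],[255,0,-2,0,0]])

```text
time_s: 7.72
tool_pos: [0.5735, -0.0252, 0.1458]
eef_rot: [-3.127, 0.3, 0.0]
force: [0.4, -1.8, -0.7]
gripper_width: -0.0
grip_force: 0.6
```

>>> servo_tool(plan=[[255,0,20,0,0],[255,-5,55,0,0],[255,-40,75,0,0],[255,-75,95,0,0],[255,-100,125,0,0]])

```text
time_s: 8.13
tool_pos: [0.4498, -0.128, 0.1454]
eef_rot: [-3.126, 0.297, 0.001]
force: [-0.3, -1.0, 1.0]
gripper_width: 0.0003
grip_force: 0.0
```

```bash
python3 go.py 70 -40 145; python3 - <<'E'
from go import *
T=snap("top","t3.png",(200,128,280,198),5);S=snap("side","s3.png",(222,150,312,230),5)
a=cv2.imread("pics/t3.png");b=cv2.imread("pics/s3.png");k=5*350/400
b=cv2.resize(b,None,fx=350/400,fy=350/400);cv2.imwrite("pics/ts3.png",cv2.convertScaleAbs(np.hstack([a,b]),alpha=1.6))
for c in(.25,.29,.33,.37):
  for f in(0,):
    p=np.array([*G,.02])+145e-3*(np.sin(f)*ex+np.cos(f)*(np.sin(c)*ey+np.cos(c)*np.array([0,0,1])));q=proj(T,p);r=proj(S,p)
    print(c,(q+.5-[200,128])*5-.5,(r+.5-[222,150])*k-.5+[400,0])
E
```

```text
t 8.13 machine xy mm -101.8 -95.7 z 145.4 F(m) -0.0 -1.1 1.0 grip w 0.000
q [-0.35 -0.27  1.68  0.    1.74  1.41] yaw turn to machine x: 0.002
shift mm [171.9 -55.3   0.4]
0.25 [263.28478219 188.5320012 ] [598.31890498 124.44926874]
0.29 [255.50731269 187.4853466 ] [596.1623107  120.79884791]
0.33 [247.84673859 186.49149471] [594.03362571 117.42507669]
0.37 [240.31820796 185.55226489] [591.93643999 114.33165596]
```

View pics/ts3.png

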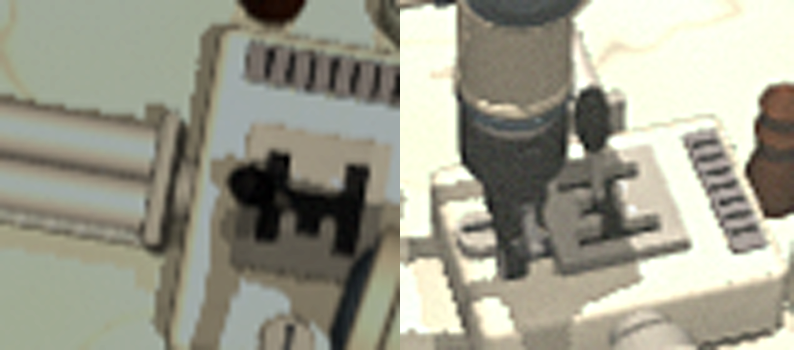

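The top crop shows the grip at (249,186) and the side crop at (594,118), which puts cross at about 0.33 and fore near 0: the lever is in the +y column. Next I go round behind it.

>>> servo_tool(plan=[[255,38,0,0,0],[255,76,0,0,0],[255,114,-10,0,0],[255,145,-30,0,0],[255,165,-55,0,0]])

```text
time_s: 8.65
tool_pos: [0.6265, -0.1066, 0.1447]
eef_rot: [-3.126, 0.303, -0.0]
force: [0.7, -0.4, -0.5]
gripper_width: 0.0
grip_force: 0.0
```

>>> servo_tool(plan=[[255,5,-30,0,0],[255,5,-60,0,0],[255,4,-85,0,0],[255,4,-87,0,0],[255,4,-87,0,0]])

```text
time_s: 9.07
tool_pos: [0.6449, -0.0196, 0.1454]
eef_rot: [-3.127, 0.295, 0.0]
force: [0.0, 0.3, -0.5]
gripper_width: -0.0003
grip_force: 0.0
```

```bash
python3 go.py 30 45 145
```

```text
t 9.07 machine xy mm 69.0 48.0 z 145.4 F(m) -0.0 0.3 -0.5 grip w -0.000
q [-0.08  0.21  1.21  0.    1.73  1.68] yaw turn to machine x: 0.004
shift mm [-39.    2.8   0.4]
```

>>> servo_tool(plan=[[255,-12,1,0,0],[255,-24,2,0,0],[255,-34,2,0,0],[255,-40,2,0,0],[255,-44,2,0,0]])

```text
time_s: 9.48
tool_pos: [0.6004, -0.0161, 0.1461]
eef_rot: [3.127, -0.302, 0.001]
force: [-0.3, 0.8, -0.1]
gripper_width: 0.0
grip_force: 0.0
```

>>> servo_tool(plan=[[255,-4,0,0,0],[255,-8,0,0,0],[255,-11,0,0,0],[255,-14,0,0,0],[255,-17,0,0,0]])

```text
time_s: 9.9
tool_pos: [0.5843, -0.0123, 0.146]
eef_rot: [3.127, -0.301, 0.001]
force: [2.1, -1.4, 0.8]
gripper_width: 0.0001
grip_force: 1.4
```

```bash
python3 go.py 0 45 145
```

```text
t 9.90 machine xy mm 8.1 43.5 z 146.0 F(m) 2.4 -1.0 0.8 grip w 0.000
q [-0.08  0.04  1.38 -0.    1.71  1.68] yaw turn to machine x: 0.0
shift mm [-8.1 -1.5  1. ]
```

In contact and moving. I'll push on.

>>> servo_tool(plan=[[255,-3,0,0,0],[255,-6,-0.5,0,0],[255,-9,-1,0,0],[255,-12,-1,0,0],[255,-15,-1,0,0]])

```text
time_s: 10.32
tool_pos: [0.5701, -0.0079, 0.146]
eef_rot: [-3.127, 0.3, -0.003]
force: [3.6, -0.6, 1.4]
gripper_width: -0.0005
grip_force: 1.2
```

>>> servo_tool(plan=[[255,-3,0,0,0],[255,-6,0,0,0],[255,-8,0,0,0],[255,-10,0,0,0],[255,-10,0,0,0]])

```text
time_s: 10.73
tool_pos: [0.5592, -0.0065, 0.1457]
eef_rot: [3.127, -0.301, -0.001]
force: [1.1, -1.5, -0.0]
gripper_width: -0.0002
grip_force: 0.5
```

```bash
python3 go.py -22 45 145
```

```text
t 10.73 machine xy mm -17.6 44.5 z 145.7 F(m) 1.4 -1.2 -0.0 grip w -0.000
q [-0.07 -0.02  1.45 -0.    1.71  1.69] yaw turn to machine x: 0.0
shift mm [-4.4 -0.5  0.7]
```

>>> servo_tool(plan=[[255,-1.5,0,0,0],[255,-3,0,0,0],[255,-4,0,0,0],[255,-4,0,0,0]])

```text
time_s: 11.07
tool_pos: [0.5557, -0.0057, 0.1458]
eef_rot: [3.127, -0.301, -0.0]
force: [0.8, -0.9, 0.4]
gripper_width: -0.0001
grip_force: 0.7
```

>>> servo_tool(plan=[[255,-1,0,0,0],[255,-2,0,0,0],[255,-2,0,0,0]])

```text
time_s: 11.32
tool_pos: [0.5538, -0.0053, 0.1458]
eef_rot: [3.127, -0.301, -0.0]
force: [1.7, -0.6, -0.2]
gripper_width: 0.0001
grip_force: 0.7
```

>>> servo_tool(plan=[[255,-1,0,0,0],[255,-2,0,0,0],[255,-2,0,0,0]])

```text
time_s: 11.57
tool_pos: [0.5518, -0.0049, 0.1459]
eef_rot: [-3.127, 0.301, 0.0]
force: [0.6, -1.8, 0.2]
gripper_width: 0.0001
grip_force: 0.7
```

>>> servo_tool(plan=[[255,-1,0,0,0],[255,-2,0,0,0],[255,-2,0,0,0]])

```text
time_s: 11.82
tool_pos: [0.5498, -0.0045, 0.1458]
eef_rot: [3.127, -0.301, -0.0]
force: [1.1, -1.5, 0.3]
gripper_width: -0.0001
grip_force: 0.7
```

>>> servo_tool(plan=[[255,-1,0,0,0],[255,-2,0,0,0],[255,-2,0,0,0]])

```text
time_s: 12.07
tool_pos: [0.5479, -0.0041, 0.1459]
eef_rot: [-3.127, 0.301, 0.0]
force: [2.4, -2.2, -0.7]
gripper_width: 0.0001
grip_force: 0.7
```

>>> servo_tool(plan=[[255,-1,0,0,0],[255,-2,0,0,0],[255,-2,0,0,0]])

```text
time_s: 12.32
tool_pos: [0.5459, -0.0037, 0.1458]
eef_rot: [-3.127, 0.301, 0.0]
force: [1.9, -1.4, -0.1]
gripper_width: 0.0002
grip_force: 0.7
```

>>> servo_tool(plan=[[255,-1,0,0,0],[255,-2,0,0,0],[255,-2,0,0,0]])

```text
time_s: 12.57
tool_pos: [0.544, -0.0034, 0.1459]
eef_rot: [-3.127, 0.301, -0.0]
force: [1.6, -1.1, 1.0]
gripper_width: -0.0
grip_force: 0.9
```

>>> servo_tool(plan=[[255,-1,0,0,0],[255,-2,0,0,0],[255,-2,0,0,0]])

```text
time_s: 12.82
tool_pos: [0.5425, -0.0031, 0.1462]
eef_rot: [3.127, -0.301, 0.002]
force: [4.5, -2.1, 0.3]
gripper_width: 0.0001
grip_force: 1.7
```

Force is rising and the tip lags, so the lever is probably at the stop. I'll press a little more to confirm.

>>> servo_tool(plan=[[255,-0.5,0,0,0],[255,-1,0,0,0],[255,-1,0,0,0]])

```text
time_s: 13.07
tool_pos: [0.5418, -0.003, 0.1463]
eef_rot: [3.127, -0.301, 0.003]
force: [4.5, -1.9, 0.5]
gripper_width: 0.0003
grip_force: 2.3
```

>>> servo_tool(plan=[[255,-0.7,0,0,0],[255,-1.5,0,0,0],[255,-1.5,0,0,0]])

```text
time_s: 13.32
tool_pos: [0.5396, -0.002, 0.1471]
eef_rot: [-3.126, 0.3, -0.001]
force: [-1.3, 1.1, 6.7]
gripper_width: 0.0
grip_force: 3.1
```

>>> servo_tool(plan=[[255,6,0,0,0],[255,20,0,0,0],[255,45,0,0,0],[255,75,10,0,0],[255,105,30,0,0]])

```text
time_s: 13.73
tool_pos: [0.6384, -0.0494, 0.1485]
eef_rot: [-3.126, 0.294, -0.005]
force: [0.1, 0.5, 1.3]
gripper_width: -0.0002
grip_force: 0.0
```

>>> servo_tool(plan=[[255,0,40,0,0],[255,0,80,0,0],[255,-20,110,0,0],[255,-55,125,0,0],[255,-90,130,0,0]])

```text
time_s: 14.15
tool_pos: [0.5215, -0.1643, 0.1441]
eef_rot: [-3.126, 0.305, 0.007]
force: [-0.9, 0.1, 0.6]
gripper_width: 0.0002
grip_force: 0.0
```

>>> servo_tool(plan=[[255,-35,0,0,0],[255,-70,0,0,0],[255,-75,0,0,0],[255,-75,0,0,0]])

```text
time_s: 14.48
tool_pos: [0.4484, -0.1474, 0.1459]
eef_rot: [-3.126, 0.301, 0.001]
force: [0.6, 1.2, 0.7]
gripper_width: 0.0
grip_force: 0.0
```

```bash
python3 go.py; python3 - <<'E'
from go import *
T=snap("top","t4.png",(200,128,280,198),5);S=snap("side","s4.png",(222,150,312,230),5)
a=cv2.imread("pics/t4.png");b=cv2.imread("pics/s4.png");k=5*350/400
b=cv2.resize(b,None,fx=350/400,fy=350/400);cv2.imwrite("pics/ts4.png",cv2.convertScaleAbs(np.hstack([a,b]),alpha=1.6))
for c in(.33,.36):
  for f in(-.26,-.3,-.34):
    p=np.array([*G,.02])+145e-3*(np.sin(f)*ex+np.cos(f)*(np.sin(c)*ey+np.cos(c)*np.array([0,0,1])));q=proj(T,p);r=proj(S,p)
    print(c,f,(q+.5-[200,128])*5-.5,(r+.5-[222,150])*k-.5+[400,0])
E
```

```text
t 14.48 machine xy mm -99.5 -115.0 z 145.9 F(m) 0.4 1.3 0.7 grip w 0.000
q [-0.39 -0.26  1.67  0.    1.74  1.37] yaw turn to machine x: -0.0
0.33 -0.26 [241.48401153 239.29792896] [548.61977223 132.01462895]
0.33 -0.3 [240.96141821 247.34602518] [541.89210786 135.18816713]
0.33 -0.34 [240.56392193 255.32747872] [535.26883262 138.59546262]
0.36 -0.26 [236.02711915 238.56191118] [547.18841    129.70914674]
0.36 -0.3 [235.57127349 246.61125964] [540.49091918 132.90190799]
0.36 -0.34 [235.24965817 254.59549481] [533.89960077 136.33192866]
```

View pics/ts4.png

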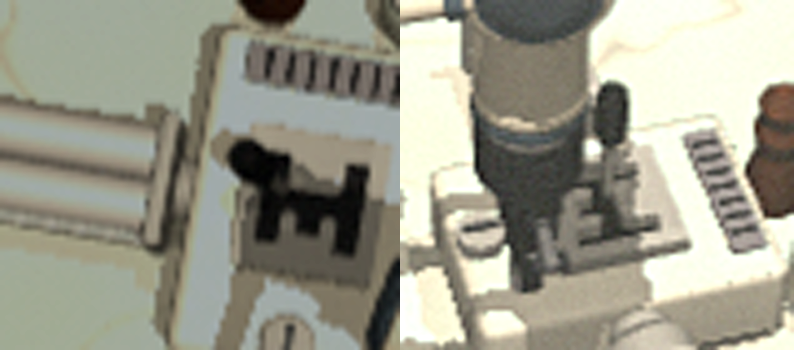

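The lever is not in the front slot. In the top crop the grip is at (246,160) and in the side crop at (611,112). The fingertips must have slipped past it and dragged it toward +x as I withdrew. I'll measure how far before I correct.

```bash
python3 - <<'E'
from go import *
from scipy.optimize import least_squares
for n,pt,ps in((4,(246,160),(611,112)),(3,(249,186),(594,118)),(2,(309,193),(608,147))):
    T=np.load(f"pics/t{n}.npy",allow_pickle=True).item();S=np.load(f"pics/s{n}.npy",allow_pickle=True).item();k=5*350/400
    uT=((pt[0]+.5)/5-.5+200,(pt[1]+.5)/5-.5+128);uS=((ps[0]-400+.5)/k-.5+222,(ps[1]+.5)/k-.5+150)
    X,e=tri(ray(T,*uT),ray(S,*uS));r=X-np.array([*G,.02]);m=np.array([r@ex,r@ey,r[2]])
    L=np.linalg.norm(m);print(n,"machine",(m*1e3).round(1),"L",L.round(4),"fore",np.arcsin(m[0]/L).round(3),"cross",np.arctan2(m[1],m[2]).round(3),"x,y at z142:",(m*122/m[2]).round(1)[:2],"err",e[0].round(4))
E
```

```text
4 machine [ 17.2  51.9 133.9] L 0.1446 fore 0.119 cross 0.37 x,y at z142: [15.7 47.3] err 0.0016
3 machine [1.000e-01 4.630e+01 1.372e+02] L 0.1448 fore 0.001 cross 0.326 x,y at z142: [ 0.1 41.2] err 0.0003
2 machine [ -0.4   3.9 148.3] L 0.1484 fore -0.003 cross 0.026 x,y at z142: [-0.4  3.2] err 0.0018
```

Fore is about +0.12 and cross about 0.37, so the withdrawal dragged the lever a little way into the mouth of the high-gear slot. I'll push it forward again. This time the fingertips will be about 10 mm apart and centred on y=47, so they cradle the round grip without closing on it and it can't slip off sideways.

>>> servo_tool(plan=[[225,38,0,0,0],[225,76,0,0,0],[225,114,-20,0,0],[225,150,-40,0,0],[225,180,-65,3,0]])

```text
time_s: 15.0
tool_pos: [0.6426, -0.1189, 0.1417]
eef_rot: [3.127, -0.302, -0.0]
force: [-0.3, -0.8, -0.2]
gripper_width: 0.0101
grip_force: 0.0
```

>>> servo_tool(plan=[[225,0,-35,0,0],[225,0,-70,0,0],[225,0,-95,0,0],[225,0,-97,0,0],[225,0,-97,0,0]])

```text
time_s: 15.42
tool_pos: [0.6588, -0.0213, 0.1413]
eef_rot: [-3.128, 0.295, 0.003]
force: [0.3, -0.7, 0.0]
gripper_width: 0.01
grip_force: 0.0
```

```bash
python3 go.py 45 47 142
```

```text
t 15.42 machine xy mm 83.0 48.9 z 141.3 F(m) 0.4 -0.6 0.0 grip w 0.010
q [-0.08  0.25  1.17  0.    1.73  1.67] yaw turn to machine x: 0.004
shift mm [-38.1   1.8  -0.6]
```

>>> servo_tool(plan=[[225,-12,1,0,0],[225,-24,1,0,0],[225,-34,1,0,0],[225,-40,1,0,0],[225,-44,1,0,0]])

```text
time_s: 15.83
tool_pos: [0.6146, -0.0171, 0.1429]
eef_rot: [3.127, -0.303, 0.001]
force: [3.4, -0.2, 0.6]
gripper_width: 0.0102
grip_force: 1.1
```

>>> servo_tool(plan=[[225,-4,0,0,0],[225,-8,0,0,0],[225,-11,0,0,0],[225,-14,0,0,0],[225,-17,0,0,0]])

```text
time_s: 16.25
tool_pos: [0.5979, -0.0128, 0.1432]
eef_rot: [3.127, -0.301, 0.001]
force: [2.8, -0.7, 2.5]
gripper_width: 0.01
grip_force: 1.4
```

>>> servo_tool(plan=[[225,-3,0,0,0],[225,-6,0,0,0],[225,-9,0,0,0],[225,-12,0,0,0],[225,-12,0,0,0]])

```text
time_s: 16.67
tool_pos: [0.5855, -0.0104, 0.1428]
eef_rot: [3.127, -0.3, -0.001]
force: [0.0, 0.6, 2.2]
gripper_width: 0.01
grip_force: 1.0
```

```bash
python3 go.py -5 46 142
```

```text
t 16.67 machine xy mm 8.9 45.7 z 142.8 F(m) -0.1 0.6 2.2 grip w 0.010
q [-0.08  0.05  1.38 -0.    1.71  1.69] yaw turn to machine x: 0.0
shift mm [-13.9  -0.3   0.8]
```

>>> servo_tool(plan=[[225,-3,0,0,0],[225,-6,0,0,0],[225,-9,0,0,0],[225,-12,0,0,0],[225,-12,0,0,0]])

```text
time_s: 17.08
tool_pos: [0.5736, -0.0078, 0.1424]
eef_rot: [-3.127, 0.3, 0.001]
force: [1.8, 1.4, 0.7]
gripper_width: 0.0103
grip_force: 0.7
```

>>> servo_tool(plan=[[225,-2.5,0,0,0],[225,-5,0,0,0],[225,-7.5,0,0,0],[225,-9,0,0,0],[225,-9,0,0,0]])

```text
time_s: 17.5
tool_pos: [0.5647, -0.0066, 0.1426]
eef_rot: [3.127, -0.301, -0.002]
force: [1.6, -0.2, 0.5]
gripper_width: 0.01
grip_force: 0.4
```

```bash
python3 go.py -22 46 142
```

```text
t 17.50 machine xy mm -12.2 45.4 z 142.6 F(m) 1.6 0.1 0.5 grip w 0.010
q [-0.07 -0.01  1.44 -0.    1.71  1.69] yaw turn to machine x: 0.0
shift mm [-9.8 -0.6  0.6]
```

Cross force is about 0, so the lever is staying centred. I'll go in small steps to the stop.

>>> servo_tool(plan=[[225,-2,0,0,0],[225,-4,0,0,0],[225,-6,0,0,0],[225,-6,0,0,0]])

```text
time_s: 17.83
tool_pos: [0.559, -0.0054, 0.1428]
eef_rot: [3.127, -0.301, -0.001]
force: [0.5, -0.6, -0.0]
gripper_width: 0.0101
grip_force: 0.4
```

>>> servo_tool(plan=[[225,-1,0,0,0],[225,-2,0,0,0],[225,-3,0,0,0],[225,-3,0,0,0]])

```text
time_s: 18.17
tool_pos: [0.5564, -0.0048, 0.1428]
eef_rot: [3.127, -0.301, -0.0]
force: [1.2, -2.1, 0.3]
gripper_width: 0.0101
grip_force: 0.7
```

>>> servo_tool(plan=[[225,-1,0,0,0],[225,-2,0,0,0],[225,-2,0,0,0]])

```text
time_s: 18.42
tool_pos: [0.5544, -0.0044, 0.1428]
eef_rot: [-3.127, 0.301, 0.0]
force: [1.2, -0.6, -0.3]
gripper_width: 0.0101
grip_force: 0.7
```

```bash
python3 go.py -25 46 142
```

```text
t 18.42 machine xy mm -22.7 45.6 z 142.8 F(m) 1.3 -0.3 -0.3 grip w 0.010
q [-0.07 -0.04  1.47  0.    1.71  1.69] yaw turn to machine x: 0.0
shift mm [-2.3 -0.4  0.8]
```

>>> servo_tool(plan=[[225,-1,0,0,0],[225,-2,0,0,0],[225,-2,0,0,0]])

```text
time_s: 18.67
tool_pos: [0.5524, -0.004, 0.1428]
eef_rot: [-3.127, 0.301, 0.0]
force: [2.1, -0.6, -1.0]
gripper_width: 0.0101
grip_force: 0.7
```

>>> servo_tool(plan=[[225,-1,0,0,0],[225,-2,0,0,0],[225,-2,0,0,0]])

```text
time_s: 18.92
tool_pos: [0.5505, -0.0036, 0.1428]
eef_rot: [-3.127, 0.301, 0.0]
force: [1.0, -0.4, -0.1]
gripper_width: 0.01
grip_force: 0.6
```

>>> servo_tool(plan=[[225,-1,0,0,0],[225,-2,0,0,0],[225,-2,0,0,0]])

```text
time_s: 19.17
tool_pos: [0.5486, -0.0032, 0.1429]
eef_rot: [-3.127, 0.301, -0.0]
force: [1.3, 0.3, 1.0]
gripper_width: 0.0101
grip_force: 0.8
```

```bash
python3 go.py -30 46 142; python3 - <<'E'
from h import *
snap("top","t5.png",(200,128,280,198),5);snap("side","s5.png",(222,150,312,230),5)
a=cv2.imread("pics/t5.png");b=cv2.imread("pics/s5.png")
b=cv2.resize(b,None,fx=350/400,fy=350/400);cv2.imwrite("pics/ts5.png",cv2.convertScaleAbs(np.hstack([a,b]),alpha=1.6))
E
```

```text
t 19.17 machine xy mm -28.6 45.6 z 142.9 F(m) 1.2 0.5 1.0 grip w 0.010
q [-0.07 -0.05  1.48  0.    1.71  1.69] yaw turn to machine x: 0.0
shift mm [-1.4 -0.4  0.9]
```

View pics/ts5.png

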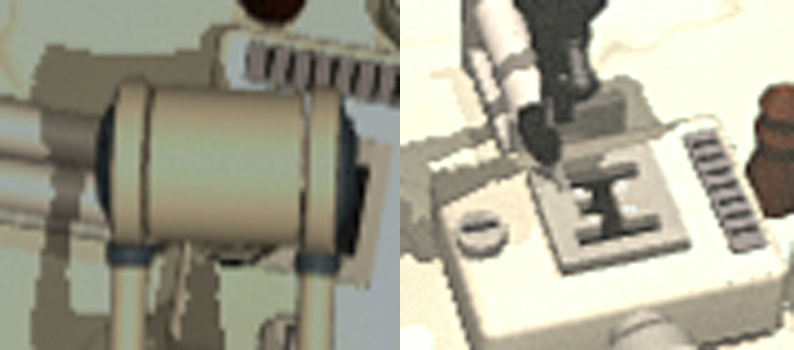

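The side crop shows the grip at (540,135) with the stem in the front +y slot, which is fore of about -0.31. So it needs only a few more millimetres to the stop. The earlier push must have got here too, then ridden over the grip under too much load, so I'll stop at the first rise in force.

>>> servo_tool(plan=[[225,-1,0,0,0],[225,-2,0,0,0],[225,-2,0,0,0]])

```text
time_s: 19.52
tool_pos: [0.5473, -0.003, 0.1432]
eef_rot: [3.127, -0.301, 0.003]
force: [4.3, -1.3, -0.6]
gripper_width: 0.0101
grip_force: 2.0
```

>>> servo_tool(plan=[[225,-1,0,0,0],[225,-1.5,0,0,0],[225,-1.5,0,0,0]])

```text
time_s: 19.77
tool_pos: [0.5466, -0.0029, 0.1435]
eef_rot: [3.127, -0.301, 0.006]
force: [7.4, -0.8, -0.6]
gripper_width: 0.0102
grip_force: 3.1
```

Firm stop at 7 N with no slip. I'll withdraw gently straight back.

>>> servo_tool(plan=[[225,1.5,0,0,0],[225,3,0,0,0],[225,4.5,0,0,0],[225,6,0,0,0],[225,6,0,0,0]])

```text
time_s: 20.18
tool_pos: [0.5508, -0.0037, 0.1423]
eef_rot: [-3.127, 0.3, 0.002]
force: [-0.1, 0.3, 0.3]
gripper_width: 0.01
grip_force: 0.0
```

Free of contact. I'll retreat and look.

>>> servo_tool(plan=[[225,15,0,0,0],[225,40,0,0,0],[225,75,0,0,0],[225,95,25,0,0],[225,95,60,0,0]])

```text
time_s: 20.6
tool_pos: [0.6352, -0.0795, 0.1403]
eef_rot: [-3.127, 0.294, 0.003]
force: [0.4, -0.7, 0.2]
gripper_width: 0.0101
grip_force: 0.0
```

>>> servo_tool(plan=[[225,0,38,0,0],[225,0,76,0,0],[225,-20,105,0,0],[225,-55,115,0,0],[225,-90,120,0,0]])

```text
time_s: 21.02
tool_pos: [0.5199, -0.1832, 0.1414]
eef_rot: [-3.126, 0.305, 0.004]
force: [-0.6, -0.2, 1.7]
gripper_width: 0.0099
grip_force: 0.0
```

>>> servo_tool(plan=[[225,-35,0,-20,0],[225,-70,0,-40,0],[225,-80,20,-40,0],[225,-80,40,-40,0],[225,-80,40,-40,0]])

```text
time_s: 21.43
tool_pos: [0.4344, -0.2076, 0.1836]
eef_rot: [3.125, -0.304, 0.002]
force: [-0.3, 0.2, -0.4]
gripper_width: 0.0099
grip_force: 0.0
```

```bash
python3 go.py; python3 - <<'E'
from h import *
snap("top","t6.png",(185,115,285,215),4);snap("side","s6.png",(222,150,322,250),4)
a=cv2.imread("pics/t6.png");b=cv2.imread("pics/s6.png")
cv2.imwrite("pics/ts6.png",cv2.convertScaleAbs(np.hstack([a,b]),alpha=1.6))
E
```

```text
t 21.43 machine xy mm -101.8 -176.7 z 183.6 F(m) -0.3 0.2 -0.4 grip w 0.010
q [-0.52 -0.23  1.58 -0.    1.8   1.25] yaw turn to machine x: -0.002
```

View pics/ts6.png

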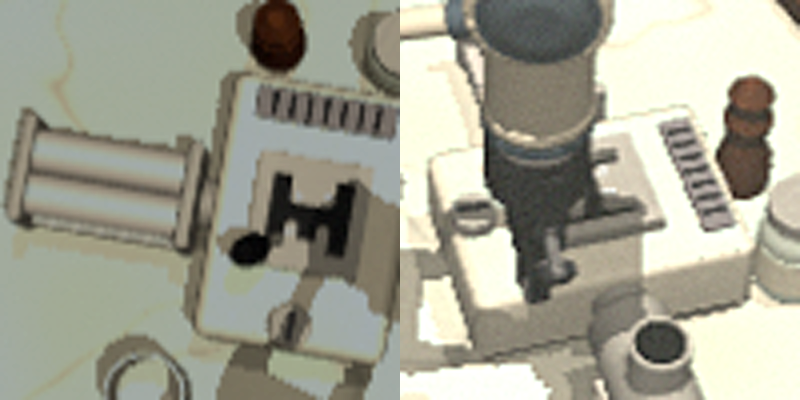

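The top crop shows the grip at (250,248) and the stem in the front slot on the roller side; the mug, mill and jar look unmoved. One numeric check of the lean, then I'll hand in.

```bash
python3 - <<'E'
from go import *
T=np.load("pics/t6.npy",allow_pickle=True).item()
m=(T["frame"].max(2)<22).astype(np.uint8);m[:,:235]=0
m[:172]=0;m[185:]=0;m[:,256:]=0
v,u=np.nonzero(m);print("blob",len(u),u.mean(),v.mean(),u.min(),u.max(),v.min(),v.max())
for c in(.31,.33,.36):
  for f in(-.24,-.28,-.31,-.34):
    P=[proj(T,np.array([*G,.02])+s*(np.sin(f)*ex+np.cos(f)*(np.sin(c)*ey+np.cos(c)*np.array([0,0,1])))) for s in(.145,.17)]
    print(c,f,P[0].round(1),P[1].round(1))
t0=np.load("pics/top0.npy",allow_pickle=True).item()["frame"].astype(int);d=np.abs(t0-T["frame"]).max(2)
for n,b in(("mug",(205,195,235,225)),("mill",(244,112,262,134)),("jar",(274,114,298,139)),("canister",(352,132,388,165)),("bowls",(85,138,147,248))):
    print(n,d[b[1]:b[3],b[0]:b[2]].mean().round(1))
E
```

```text
blob 58 247.60344827586206 176.55172413793105 243 255 172 180
0.31 -0.24 [248.7 174.8] [246.1 175.5]
0.31 -0.28 [248.6 176.4] [246.  177.4]
0.31 -0.31 [248.5 177.6] [245.9 178.8]
0.31 -0.34 [248.4 178.8] [245.8 180.3]
0.33 -0.24 [248.  174.7] [245.3 175.4]
0.33 -0.28 [247.8 176.3] [245.1 177.3]
0.33 -0.31 [247.8 177.5] [245.  178.7]
0.33 -0.34 [247.7 178.7] [245.  180.1]
0.36 -0.24 [246.9 174.5] [244.  175.2]
0.36 -0.28 [246.8 176.1] [243.8 177.1]
0.36 -0.31 [246.7 177.3] [243.8 178.6]
0.36 -0.34 [246.6 178.5] [243.7 180. ]
mug 0.8
mill 1.3
jar 0.9
canister 0.9
bowls 1.0
```

>>> servo_tool(plan=[[225,-15,35,0,0],[225,-30,70,0,0],[225,-45,105,0,0],[225,-60,140,0,0],[225,-75,175,0,0]])

```text
time_s: 21.95
tool_pos: [0.3282, -0.3633, 0.1822]
eef_rot: [-3.126, 0.298, 0.001]
force: [0.7, -0.3, -0.1]
gripper_width: 0.0098
grip_force: 0.0
```

```bash
cat > lean.py <<'E'
from go import *
from scipy.optimize import least_squares
S=grab_frame("side");T=grab_frame("top")
np.save("pics/s7.npy",S);np.save("pics/t7.npy",T)
def blob(f,g,thr,half):
    x,y=int(g[0]),int(g[1]);w=f["frame"][y-half:y+half,x-half:x+half].max(2)
    n,l,st,c=cv2.connectedComponentsWithStats((w<thr).astype(np.uint8));i=1+np.argmax(st[1:,4])
    return c[i]+[x-half,y-half],st[i],w
P=lambda f,c,s=.145:np.array([*G,.02])+s*(np.sin(f)*ex+np.cos(f)*(np.sin(c)*ey+np.cos(c)*np.array([0,0,1])))
b,st,w=blob(S,proj(S,P(-.33,.33)),40,12);print(b,st);print(w)
b2,st2,w2=blob(T,proj(T,P(-.33,.33)),40,10);print(b2,st2);print(w2)
for f in(-.26,-.3,-.34):print(f,[(proj(S,P(f,.33,s)).round(1),proj(T,P(f,.33,s)).round(1)) for s in(.118,.145,.17)])
E
python3 lean.py
```

```text
Traceback (most recent call last):
  File "lean.py", line 10, in <module>
    b,st,w=blob(S,proj(S,P(-.33,.33)),40,12);print(b,st);print(w)
           ~~~~^^^^^^^^^^^^^^^^^^^^^^^^^^^^^
  File "lean.py", line 7, in blob
    n,l,st,c=cv2.connectedComponentsWithStats((w<thr).astype(np.uint8));i=1+np.argmax(st[1:,4])
                                                                            ~~~~~~~~~^^^^^^^^^^
ValueError: attempt to get argmax of an empty sequence
```

The arm still hides the lever in the side view, so I'll move farther toward the start pose.

>>> servo_tool(plan=[[225,-5,38,0,0],[225,-10,76,0,0],[225,-15,114,0,0],[225,-20,152,0,0],[225,-25,190,0,0]])

```text
time_s: 22.47
tool_pos: [0.2688, -0.5452, 0.1821]
eef_rot: [-3.126, 0.298, -0.0]
force: [0.8, 0.1, 0.7]
gripper_width: 0.01
grip_force: 0.0
```

```bash
python3 lean.py
```

```text
[249.16666667 177.5       ] [9 6 2 6 6]
[[104 156 155 136  71 107 130 146 157 158 161 160 162 158 153 124  81 112
  139 151 155 159 163 163]
 [ 90 135 158 152 128  84 117 141 154 159 158 163 161 159 158 143 108 100
  127 145 158 158 160 163]
 [ 67 111 154 155 137  78 111 136 148 160 159 163 166 161 157 149 121  87
  122 141 152 161 162 167]
 [ 92 100 157 154 133  73  95 127 147 155 163 170 171 170 165 159 138 104
   94 109 118 135 136 141]
 [ 98  83 130 156 151 122  80 118 142 161 156 106 101 127 140 131 133 126
  134 132 133 134 135 139]
 [131  64 103 153 155 137  72 108 124  97  75  44  43  63 105 141 141 145
  145 142 146 141 148 132]
 [142  64  97 152 154 133  77 110 109  42  32  40  44  39  67 120 151 148
  140 124 109  97  92  88]
 [155 128  70 117 154 143 118 116  62  38  44  46  47  42  44  66  91  95
   90  84  78  75  77  75]
 [162 141  58 100 157 148 115  86  66  39  47  43  49  48  41  39  58  80
   80  80  80  81  79  81]
 [155 144  89  94 146 152 113  67  51  39  46  46  44  49  41  37  45  70
   84  81  80  83  82  78]
 [152 158 133  65 114 151 115  68  54  39  43  47 
[... 2862 characters left out ...]
07 108 108 108 108 107 108 107 108 107 107 108 108 109 108 107 108
  108 108]
 [107 108 107 108 108 107 106 107 108 108 108 107 108 107 108 108 108 108
  108 108]
 [108 107 107 108 108 107 107 108 107 108 108 108 108 107 108 108 108 108
  108 108]]
-0.26 [(array([258.1, 186.1]), array([250.7, 174.5])), (array([255.6, 179.8]), array([247.9, 175.5])), (array([253.2, 173.9]), array([245.2, 176.3]))]
-0.3 [(array([256.9, 186.7]), array([250.6, 175.8])), (array([254. , 180.5]), array([247.8, 177.1])), (array([251.4, 174.7]), array([245.1, 178.3]))]
-0.34 [(array([255.6, 187.3]), array([250.6, 177.1])), (array([252.5, 181.3]), array([247.7, 178.7])), (array([249.6, 175.7]), array([245. , 180.1]))]
```

Both views put fore at about -0.30 to -0.33. That agrees with the hard stop I felt at 7 N, and everything else is unmoved. Handing in.

```bash
python3 -c "from station import close_job;print(close_job())"
```

```text
the job is handed in; nothing more can be done
None
```

I handed the job in with the lever against the stop of the front low-gear slot on the roller side (+y; fore read about -0.30 to -0.33 against your -0.34), but on the way, after my first push slipped past it, withdrawing dragged it briefly to fore of about +0.12, into the mouth of the high-gear slot, which breaks "enter no other slot"; the mug, mill, jar, canister and bowls are unmoved (spatula not checked).

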